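Tip the lime out of the market sample tray

TASK

Pick up the four-bay sample tray by its white handle, hold it low over the blue bowl and tip it on the lime's corner so that the green lime alone rolls out through its corner gap into the bowl; the plum and the tomato must stay in the tray. Then set the tray back down flat where it stood, in the middle of its round dark green mat, and let go. Do not touch the fruit with the gripper, and leave both bowls where they are.

Things in the scene. Friction and masses are not known exactly. Their poses are not given: they have to be found in the camera images.
- tray_grip (a point): White post, 24 mm square, on the middle of the loose wooden tray (168 mm square, rim 34 mm high, 0.4 kg), top 92 mm above the tray's underside. Point: on its axis, 75 mm above that underside, where to grip; z up, x and y along the tray's sides. Dividers under x and y make four bays (one empty). Starts on a fixed round dark green mat, 250 mm wide, 4 mm thick: point 79 mm above the table.
- lime_center (a point): Green lime: a 40 mm ball, 40 g, loose in one of the bays (which one varies); point: its centre, 24 mm above the tray's underside. At each tray corner the rim is missing for 42 mm along both sides, leaving a 3 mm sill and the bare floor corner, 119 mm from the post's axis. Tipped straight towards that corner the ball rolls out, at 10 to 33 degrees depending on its run-up (40 is ample); the other bays hold theirs.
- plum_center (a point): Dark purple plum: a 40 mm ball, about 40 g, loose in another bay of the tray (which one varies); point: its centre.
- tomato_center (a point): Red tomato: a 40 mm ball, about 40 g, loose in another bay of the tray (which one varies); point: its centre.
- blue_bowl: The blue bowl, loose, about 0.5 kg, round, 156 mm across the rim, 55 mm high, standing on the table; the origin is the centre of its underside, z up. A white bowl of the same shape stands nearby and is not to be used.
Not all that is in view belongs to the job. What is shaped like the part that bears tray_grip but red is not meant.

How it is judged (in metres and radians):
On the way, in this order (a step that is already met when the one before it is completed fails the run):
1. the tray is lifted clear of its mat with all three fruits in it (height (world z) of tray_grip above 0.11 m and distance between each of lime_center, plum_center, tomato_center and tray_grip below 0.12 m), for 0.1 s.
2. the lime lies in the blue bowl, the plum and the tomato still in the tray (horizontal distance between lime_center and blue_bowl below 0.06 m and z of lime_center in the frame of blue_bowl between 0.005 and 0.05 m and distance between each of plum_center, tomato_center and tray_grip below 0.12 m), for 0.2 s.
At the end, for the whole second after the job is handed in: The lime lies in the blue bowl (centre within 60 mm of the bowl's axis, down inside it), the bowl upright; the plum and the tomato lie in the tray's bays; the tray stands flat (within 5 degrees) within 50 mm of where it started, on its mat, let go (horizontal distance between lime_center and blue_bowl below 0.06 m and z of lime_center in the frame of blue_bowl between 0.005 and 0.05 m and horizontal distance between each of plum_center, tomato_center and tray_grip below 0.095 m and z of plum_center in the frame of tray_grip between -0.07 and -0.035 m and z of tomato_center in the frame of tray_grip between -0.07 and -0.035 m and distance of tray_grip from where it was at the start of the episode below 0.05 m and angle between tray_grip's own z axis and vertical below 0.09 rad and angle between blue_bowl's own z axis and vertical below 0.15 rad); the robot touches nothing.
It fails at once if the plum or the tomato leaves the tray (distance between any of plum_center, tomato_center and tray_grip above 0.14 m).
It fails at once if the robot touches a fruit (contact force between any of the fingers, the arm and lime above 0.5 N or contact force between any of the fingers, the arm and plum above 0.5 N or contact force between any of the fingers, the arm and tomato above 0.5 N).
It fails at once if the lime is flung or dropped from high up (faster than 2.2 m/s) (linear speed of lime above 2.2 m/s).
It fails at once if a bowl is shoved more than 30 mm (distance of any of blue_bowl, white_bowl from where it was at the start of the episode above 0.03 m).
It also fails if it takes over 64 s, if anything falls off the work surface, if the arm or the gripper's body presses on something with over 40 N, if the wrist force passes 120 N, or if a joint passes its speed limit or range.

ROBOT

A 6-joint arm with a two-finger parallel gripper is mounted at the origin on the work surface. World frame = base frame: x ahead of the robot, y to its left, z up, the work surface at z = 0. Lengths are in mm, angles in rad, forces in N, time in s.
With the tool pointing down it reaches from about 350 to 975 mm from the base axis. Payload 7.1 kg.
Tool frame: the origin (TCP) lies at the very end of the fingers, on their centre line; the grasp point (between the pads) lies 19 mm behind it (ctrl.grip_depth is the distance from the TCP to the grasp point, in mm); x points along the fingers, z is the direction in which the jaws open and shut, and the axes are right-handed (so a half turn about x gives the same grasp; the last joint's range is limited). The gripper opens to 88 mm and grips with 3 to 60 N. Pads are 20 mm wide; open, the fingers measure 115 mm over their backs; the gripper's body (75 mm by 178 mm) begins 61 mm behind the grasp point.
Start: joints at [1.255, 0.423, 1.63, -0, 1.089, -0.019], TCP at [182.757, 597.666, 222.675] pointing down, gripper open.
Joint ranges: [-3, 3], [-0.9, 2.11], [0.09, 2.58], [-1.31, 4.45], [0.11, 2.69], [-2.54, 2.54]. Speed limits (rad/s): [2.39, 2.39, 3.01, 3.14, 3.14, 3.14].

INTERFACE

Orientations are given as a rotation vector (axis times angle).
In Python, from workcell import ctrl gives the robot as it stands. The module is installed in compiled form; this text tells all that it offers.
- The arm moves only by the tool send_rows, never from a script. Its argument "rows" is a list of rows, each a list of 4 numbers: the shift along the tool's x, y, z in mm, then the turn about the tool's x in rad. In form: [[x, y, z, turn], ...]. A call has 1 to 10 rows; each row shifts and turns the pose as measured when the row begins, along the tool's axes as they then stand; what a row does not reach is not made up. A row lasts 1/12 s, in which the tool goes at most 41.7 mm and 7.16 degrees, less where a joint would pass 70% of its speed; a pose out of reach is approached as far as the arm can. A call with a gripper value outside its range is refused whole. "fingers" is the opening, from 0 (shut) to 1 (fully open), set as the call begins (left out, the last holds). The fingers move at their own pace and stop on an object; the grip force is fixed at half the most. Time passes only in rows, so rows that do not move let the fingers close. It gives the time, the measured TCP pose, the force and the opening at its end, in the units of the state.
- ctrl.get_obs(): the state, without advancing time (a new reading comes with each control period).
- ctrl.get_image(name): name is "scene" or "top" or "wrist"; returns a dict with "img" (420x560x3 uint8, red, green, blue), "depth" (420x560 float32, mm along the optical axis (not along the pixel's ray), 0 where there is no reading), "mtx" (3x3 intrinsics, pixels), "world_from_camera" (4x4, takes a point from camera to world coordinates). Camera axes: x right, y down, z forward; pixel columns grow to the right and rows downward; lengths in mm; the calibration is good to about 2 mm. The wrist camera is an equidistant fisheye: a pixel r from the principal point sees the ray r / f radians off the axis. A picture is of the moment at which its call begins.
- ctrl.close_job(): hands the job in, once; it reports no verdict.
The state is a dict: "t": time; "qpos": joint angles; "qvel": joint speeds; "joint_torque": joint torques, N m; "ee_pos": TCP position; "orientation": TCP orientation; "ft_force": force on the tool from outside, world axes, zero at the start; "moment": the same for the moment, N m; "width": finger opening in mm.
Only numpy, scipy, OpenCV 4.12 (cv2) and the standard library are available. Lean on these libraries where they do the work, as an engineer would, in place of code of your own. Each camera call takes 0.05 s, during which the arm holds its last target.

## Working session

There is one attempt and no reset: what is moved stays moved. The work goes in short steps, Python scripts to look and compute and a tool call to move; the robot and the scene stay as the last step left them, time stands still between calls to the robot, and variables do not carry over. Pictures are saved under pics/ and viewed, and the job is handed in when it is done.

Besides the shell and the picture viewer there is one more tool, called after ">>>" by a JSON object that holds its "op" and its "data". send_rows: Moves the arm, as the interface text tells. Its arguments: {"type":"object","properties":{"rows":{"type":"array"},"fingers":{"type":"number"}},"required":["rows"]}

```bash
mkdir -p pics
python3 - <<'E'
from workcell import ctrl
import cv2
o=ctrl.get_obs();print({k:o[k] for k in('t','ee_pos','orientation','ft_force','width')})
for n in('scene','top','wrist'):
    d=ctrl.get_image(n);cv2.imwrite(f'pics/{n}0.png',d['img'][:,:,::-1])
E
```

```text
{'t': 0.0, 'ee_pos': array([182.59432091, 597.17692255, 221.94125095]), 'orientation': array([-0.98872505,  1.33630708,  0.98731613]), 'ft_force': array([ 0.00778885, -0.51026934,  0.15081798]), 'width': 87.83055865213547}
```

View pics/scene0.png

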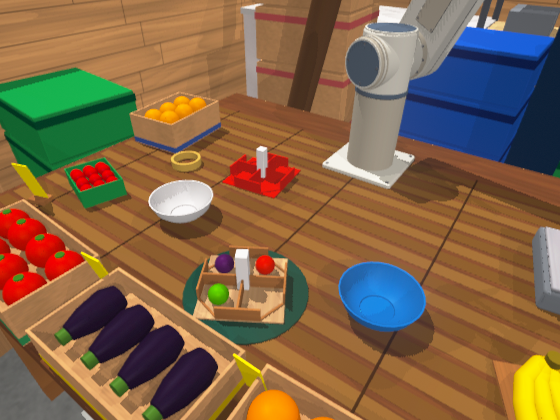

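View pics/top0.png

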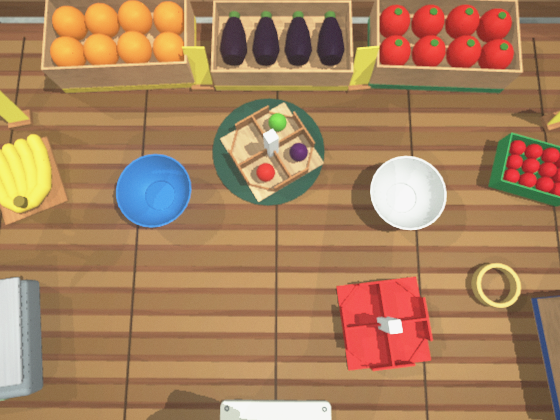

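View pics/wrist0.png

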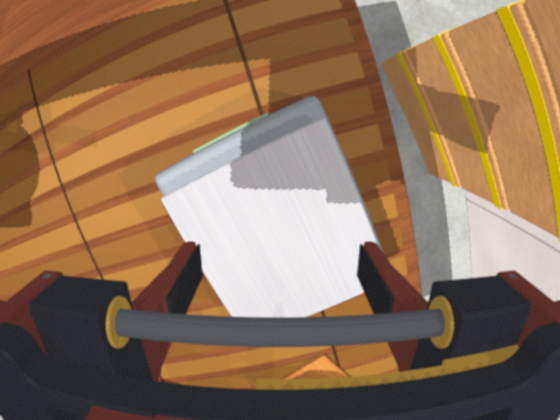

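The top view shows the wooden tray near px (272,150), with the lime towards the top, the plum right and the tomato below. The blue bowl is at (153,191). Rows allow no direct tilt, so I'll measure positions and the tool frame first.

```bash
cat > h.py <<'E'
from workcell import ctrl
import numpy as np, cv2
from scipy.spatial.transform import Rotation as R
def P(d,u,v,z=None):
    K=d['mtx'];T=d['world_from_camera'];r=np.array([(u-K[0,2])/K[0,0],(v-K[1,2])/K[1,1],1])
    if z is None: s=d['depth'][int(round(v)),int(round(u))]
    else: w=T[:3,:3]@r; s=(z-T[2,3])/w[2]
    return T[:3,:3]@(r*s)+T[:3,3]
def st():
    o=ctrl.get_obs();M=R.from_rotvec(o['orientation']).as_matrix()
    print('t',round(o['t'],2),'ee',o['ee_pos'].round(1),'q',np.round(o['qpos'],3),'w',round(o['width'],1),'F',o['ft_force'].round(1))
    print(M.round(4).tolist(),'tilt',np.degrees(np.arccos(-M[2,0])).round(2))
    return o,M
E
python3 - <<'E'
from h import *
st()
d=ctrl.get_image('top');T=d['world_from_camera'];print(T.round(2),d['mtx'])
pts={}
for n,u,v in [('wall',60,65),('bowl',153,191),('white',408,193),('post',271,140),('table',330,240),('lime',278,122),('plum',299,152),('tom',265,172),('crateedge',130,86)]:
    print(n,P(d,u,v).round(1))
im=d['img'];dep=d['depth']
# blue mask rim
hsv=cv2.cvtColor(im,cv2.COLOR_RGB2HSV)
uu,vv=np.meshgrid(np.arange(560),np.arange(420));K=d['mtx']
X=np.stack([(uu-K[0,2])/K[0,0]*dep,(vv-K[1,2])/K[1,1]*dep,dep],-1)@T[:3,:3].T+T[:3,3]
np.save('X0.npy',X)
def c(lo,hi,box,n):
    m=cv2.inRange(hsv,np.array(lo),np.array(hi))>0;a,b,c_,e=box
    k=np.zeros_like(m);k[b:e,a:c_]=1;m&=k
    p=X[m];print(n,m.sum(),p.min(0).round(),p.max(0).round(),p.mean(0).round(1))
    return p
p=c((100,120,40),(115,255,255),(100,140,205,240),'blue')
t=p[p[:,2]>48];print('rim c',cv2.minEnclosingCircle(t[:,:2].astype(np.float32)))
for n,lo,hi,b in [('lime',(40,100,80),(75,255,255),(262,108,292,135)),('plum',(125,40,0),(170,255,160),(285,138,312,165)),('tom',(0,200,100),(6,255,255),(250,158,280,186))]:
    q=c(lo,hi,b,n);q=q[q[:,2]>27]
    # sphere fit r=20
    from scipy.optimize import least_squares
    s=least_squares(lambda s:np.linalg.norm(q-s,axis=1)-20,q.mean(0)-[0,0,12],loss='soft_l1');print(s.x.round(1))
g=(X[...,2]>88)&(vv>110)&(vv<200)&(uu>215)&(uu<330);print('post top',X[g].mean(0),cv2.minAreaRect(X[g][:,:2].astype(np.float32)))
g=(abs(X[...,2]-37)<4)&(vv>100)&(vv<205)&(uu>215)&(uu<330)
print('tray',cv2.minAreaRect(X[g][:,:2].astype(np.float32)))
cv2.imwrite('pics/topcrop.png',cv2.resize(im[95:210,205:335],None,fx=6,fy=5,interpolation=cv2.INTER_CUBIC)[:,:,::-1])
E
```

```text
t 0.15 ee [182.6 597.3 222.1] q [ 1.255  0.424  1.631 -0.     1.089 -0.019] w 88.0 F [0.4 0.  0.2]
[[-0.0004, -0.9563, 0.2925], [-0.0011, 0.2925, 0.9563], [-1.0, 0.0, -0.0012]] tilt 0.07
[[ 1.0000e-02 -9.8000e-01  1.8000e-01  3.3191e+02]
 [-1.0000e+00 -0.0000e+00  1.0000e-02 -5.0600e+00]
 [-1.0000e-02 -1.8000e-01 -9.8000e-01  8.4186e+02]
 [ 0.0000e+00  0.0000e+00  0.0000e+00  1.0000e+00]] [[394.73633326   0.         275.8339251 ]
 [  0.         394.73633326 215.08713293]
 [  0.           0.           1.        ]]
wall [785.9 454.3  85.6]
bowl [535.  269.2   4.2]
white [ 532.1 -285.7    6.3]
post [618.5  10.5  93.9]
table [ 429.4 -115.3    1.9]
lime [678.1  -3.2  44.5]
plum [609.8 -47.7  47.8]
tom [566.   23.4  47.5]
crateedge [774.5 331.1  18.9]
blue 4267 [332.  -5.  -2.] [616. 330. 842.] [530.5 261.1  28.9]
rim c ((455.4568786621094, 152.1389923095703), 199.9364013671875)
lime 243 [332. -19.   7.] [716.  16. 842.] [677.7  -1.4  47.3]
[ 6.848e+02 -5.000e-01  2.740e+01]
plum 246 [332. -66.   6.] [643.  -5. 842.] [612.  -46.3  44.4]
[616.7 -46.1  27.7]Traceback (most recent call last):
  File "<stdin>", line 21, in <module>
  File "<stdin>", line 16, in c
    return umr_minimum(a, axis, None, out, keepdims, initial, where)
ValueError: zero-size array to reduction operation minimum which has no identity
```

Run:
```python
from h import *
im=cv2.imread('pics/top0.png');X=np.load('X0.npy')
uu,vv=np.meshgrid(np.arange(560),np.arange(420))
hsv=cv2.cvtColor(im,cv2.COLOR_BGR2HSV)
b=(vv>140)&(vv<240)&(uu>100)&(uu<205)&(X[...,2]>47)&(X[...,2]<62)
print('rim c',cv2.minEnclosingCircle(X[b][:,:2].astype(np.float32)))
b=(vv>140)&(vv<240)&(uu>360)&(uu<455)&(X[...,2]>47)&(X[...,2]<62)
print('white c',cv2.minEnclosingCircle(X[b][:,:2].astype(np.float32)))
roi=(vv>100)&(vv<205)&(uu>215)&(uu<330)
g=roi&(X[...,2]>88)&(X[...,2]<110);print('post top',X[g].mean(0),cv2.minAreaRect(X[g][:,:2].astype(np.float32)))
g=roi&(abs(X[...,2]-38)<3)&(cv2.inRange(hsv,(8,60,60),(25,255,255))>0)
print('tray',cv2.minAreaRect(X[g][:,:2].astype(np.float32)))
c=roi&(hsv[...,1]>200)&((hsv[...,0]<5)|(hsv[...,0]>176));print('tom',X[c].mean(0),c.sum())
for n,bx in [('crate L',(45,30,195,90)),('crate M',(212,30,355,90)),('scale',(0,275,40,400)),('banana',(0,130,65,220))]:
    s=X[bx[1]:bx[3],bx[0]:bx[2]].reshape(-1,3);s=s[s[:,2]<300];print(n,np.percentile(s,[1,50,99],axis=0).round())
cv2.imwrite('pics/topcrop.png',cv2.resize(im[95:210,205:335],None,fx=5,fy=5,interpolation=cv2.INTER_CUBIC))
```

```text
rim c ((524.6046752929688, 253.23936462402344), 78.14126586914062)
white c ((522.2224731445312, -268.6341552734375), 77.6282958984375)
post top [624.98325286  12.31271389  95.18315193] ((625.9194946289062, 12.458974838256836), (24.464536666870117, 23.999656677246094), 31.507659912109375)
tray ((626.5206298828125, 12.274734497070312), (168.55381774902344, 168.81817626953125), 31.74005126953125)
tom [nan nan nan] 0
crate L [[767. 179.  -0.]
 [798. 339.  85.]
 [890. 521. 116.]]
crate M [[ 773. -174.    5.]
 [ 813.  -14.   64.]
 [ 902.  137.   94.]]
scale [[108. 468.  -1.]
 [232. 495.  50.]
 [350. 559.  68.]]
banana [[473. 465.  -3.]
 [565. 520.  31.]
 [676. 618.  59.]]<stdin>:13: RuntimeWarning: Mean of empty slice.
  ret = um.true_divide(
```

View pics/topcrop.png

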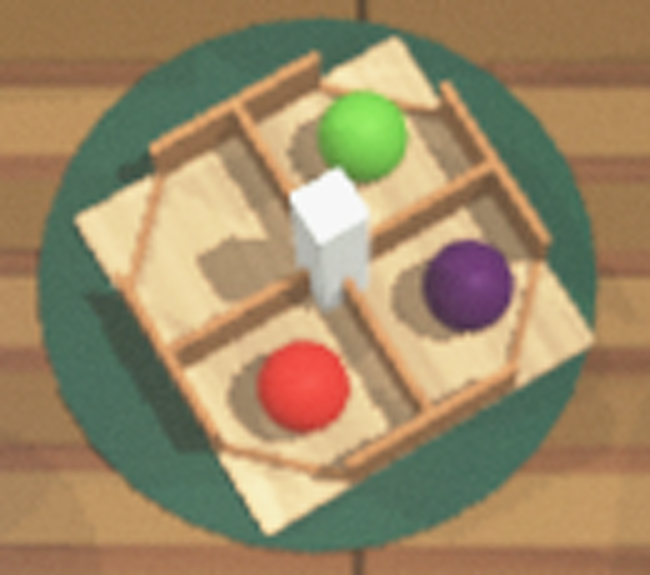

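Nothing in the rows tips the tool directly. I'll test in free space whether driving past the reach limit, where a pose is only approached, leaves the tool tilted.

>>> {"op": "send_rows", "data": {"rows": [[0,0,-40,0],[0,0,-40,0],[0,0,-40,0],[0,0,-40,0],[0,0,-40,0],[0,0,-40,0],[0,0,-40,0],[0,0,-40,0],[0,0,-40,0],[0,0,-40,0]]}}

```text
t: 1.03
ee_pos: [63.0, 206.6, 216.9]
orientation: [-0.988, 1.335, 0.988]
ft_force: [0.4, 0.2, 1.5]
width: 87.5
```

```bash
python3 -c "from h import *;st()"
```

```text
t 1.03 ee [ 63.  206.6 216.9] q [ 1.22  -0.267  2.414  0.     0.996 -0.055] w 87.5 F [0.4 0.2 1.5]
[[-0.0002, -0.9564, 0.2921], [-0.0004, 0.2921, 0.9564], [-1.0, 0.0, -0.0005]] tilt 0.03
```

>>> {"op": "send_rows", "data": {"rows": [[0,0,-40,0],[0,0,-40,0],[0,0,-40,0],[0,0,-40,0]]}}

```text
t: 1.37
ee_pos: [16.2, 54.9, 216.9]
orientation: [-0.996, 1.34, 0.989]
ft_force: [0.2, -0.9, 1.1]
width: 87.7
```

```bash
python3 -c "from h import *;st()"
```

```text
t 1.37 ee [ 16.2  54.9 216.9] q [ 1.080e+00 -7.800e-01  2.581e+00 -1.000e-03  1.348e+00 -1.980e-01] w 87.7 F [ 0.2 -0.9  1.1]
[[-0.0028, -0.9576, 0.2881], [-0.0073, 0.2881, 0.9576], [-1.0, 0.0005, -0.0078]] tilt 0.45
```

>>> {"op": "send_rows", "data": {"rows": [[0,0,40,0],[0,0,40,0],[0,0,40,0],[0,0,40,0],[-20,-10,35,0],[-20,-20,30,0],[-20,-30,25,0],[-20,-35,20,0],[-20,-35,10,0],[-20,-38,0,0]]}}

```text
t: 2.2
ee_pos: [245.6, 244.0, 400.5]
orientation: [-0.861, 1.143, 1.043]
ft_force: [0.9, 1.8, 0.7]
width: 87.6
```

>>> {"op": "send_rows", "data": {"rows": [[-10,-38,0,0.08],[-10,-38,0,0.08],[-10,-38,0,0.08],[-10,-38,0,0.08],[-10,-38,0,0.08],[-10,-38,0,0],[-10,-38,0,0],[-10,-38,0,0],[-10,-38,0,0],[-10,-38,0,0]]}}

```text
t: 3.03
ee_pos: [563.1, -0.3, 490.6]
orientation: [-0.522, 1.292, 0.761]
ft_force: [0.5, -0.2, 0.1]
width: 87.6
```

```bash
python3 -c "from h import *;st()"
```

```text
t 3.03 ee [ 5.631e+02 -3.000e-01  4.906e+02] q [-0.142  0.095  1.482  0.221  1.501 -0.996] w 87.6 F [ 0.5 -0.2  0.1]
[[0.0934, -0.7513, 0.6533], [0.2072, 0.6565, 0.7253], [-0.9738, 0.0676, 0.217]] tilt 13.14
```

```bash
cat >> h.py <<'E'
def plan(target,n=None):
    o,M=st();v=M.T@(np.array(target)-o['ee_pos']);print('total tool vec',v.round(1),'rows of 40:',(np.linalg.norm(v)/40).round(2))
    print('az toolz',np.degrees(np.arctan2(M[1,2],M[0,2])).round(1),'az tilt',np.degrees(np.arctan2(M[1,0],M[0,0])).round(1));return v
E
python3 -c "from h import *;plan([380,-617,500]);"
```

```text
t 3.03 ee [ 5.631e+02 -3.000e-01  4.906e+02] q [-0.142  0.095  1.482  0.221  1.501 -0.996] w 87.6 F [ 0.5 -0.2  0.1]
[[0.0934, -0.7513, 0.6533], [0.2072, 0.6565, 0.7253], [-0.9738, 0.0676, 0.217]] tilt 13.14
total tool vec [-154.1 -266.6 -564.9] rows of 40: 16.09
az toolz 48.0 az tilt 65.7
```

>>> {"op": "send_rows", "data": {"rows": [[-10,-17,-35,0],[-10,-17,-35,0],[-10,-17,-35,0],[-10,-17,-35,0],[-10,-17,-35,0],[-10,-17,-35,0],[-10,-17,-35,0],[-10,-17,-35,0]]}}

```text
t: 3.7
ee_pos: [476.9, -321.0, 495.1]
orientation: [-0.521, 1.292, 0.766]
ft_force: [1.2, -0.3, 0.2]
width: 87.9
```

>>> {"op": "send_rows", "data": {"rows": [[-10,-17,-35,0],[-10,-17,-35,0],[-10,-17,-35,0],[-10,-17,-35,0],[-10,-17,-35,0],[-10,-17,-35,0],[-10,-17,-35,0],[0,0,0,0]]}}

```text
t: 4.37
ee_pos: [390.6, -606.3, 496.6]
orientation: [-0.512, 1.295, 0.764]
ft_force: [1.0, -0.4, -0.7]
width: 87.6
```

```bash
python3 -c "from h import *;plan([510,-830,500]);"
```

```text
t 4.37 ee [ 390.6 -606.3  496.6] q [-1.091  0.506  0.92   0.186  1.862 -1.891] w 87.6 F [ 1.  -0.4 -0.7]
[[0.0884, -0.7482, 0.6575], [0.2131, 0.659, 0.7213], [-0.973, 0.0764, 0.2177]] tilt 13.34
total tool vec [ -40.4 -236.5  -82.1] rows of 40: 6.34
az toolz 47.6 az tilt 67.5
```

>>> {"op": "send_rows", "data": {"rows": [[-6,-37,-13,0],[-6,-37,-13,0],[-6,-37,-13,0],[-6,-37,-13,0],[-6,-37,-13,0],[-6,-37,-13,0]]}}

```text
t: 4.87
ee_pos: [470.7, -765.2, 469.8]
orientation: [-0.508, 1.293, 0.753]
ft_force: [0.5, -0.1, 1.2]
width: 87.9
```

```bash
python3 -c "from h import *;plan([560,-910,500]);"
```

```text
t 4.87 ee [ 470.7 -765.2  469.8] q [-1.095  1.003  0.086  0.224  2.188 -1.808] w 87.9 F [ 0.5 -0.1  1.2]
[[0.0952, -0.7417, 0.664], [0.2111, 0.6669, 0.7146], [-0.9728, 0.0721, 0.22]] tilt 13.39
total tool vec [ -51.4 -160.6  -37.5] rows of 40: 4.32
az toolz 47.1 az tilt 65.7
```

J3 has reached its limit. Now I'll keep pushing outwards.

>>> {"op": "send_rows", "data": {"rows": [[-6,-37,-13,0],[-6,-37,-13,0],[-6,-37,-13,0],[-6,-37,-13,0],[-6,-37,-13,0],[-6,-37,-13,0]]}}

```text
t: 5.37
ee_pos: [501.9, -829.3, 384.4]
orientation: [-0.583, 1.278, 0.652]
ft_force: [0.0, 0.1, -0.1]
width: 87.6
```

```bash
python3 -c "from h import *;plan([560,-910,500]);"
```

```text
t 5.37 ee [ 501.9 -829.3  384.4] q [-1.102  1.089  0.088  0.216  1.988 -1.831] w 87.6 F [ 0.   0.1 -0.1]
[[0.1607, -0.7246, 0.6702], [0.1172, 0.6882, 0.716], [-0.98, -0.0365, 0.1955]] tilt 11.47
total tool vec [-113.4 -101.9    3.8] rows of 40: 3.81
az toolz 46.9 az tilt 36.1
```

```bash
cat >> h.py <<'E'
def wd(*v):
    o,M=st();print((M.T@np.array(v,float)).round(1),'az tz',np.degrees(np.arctan2(M[1,2],M[0,2])).round(1),'az tilt',np.degrees(np.arctan2(M[1,0],M[0,0])).round(1))
E
python3 -c "from h import *;wd(6,-38,14);"
```

```text
t 5.37 ee [ 501.9 -829.3  384.4] q [-1.102  1.089  0.088  0.216  1.988 -1.831] w 87.6 F [ 0.   0.1 -0.1]
[[0.1607, -0.7246, 0.6702], [0.1172, 0.6882, 0.716], [-0.98, -0.0365, 0.1955]] tilt 11.47
[-17.2 -31.  -20.4] az tz 46.9 az tilt 36.1
```

>>> {"op": "send_rows", "data": {"rows": [[-17,-31,-20,0],[-17,-31,-20,0],[-17,-31,-20,0],[-17,-31,-20,0],[-17,-31,-20,0],[-17,-31,-20,0],[-17,-31,-20,0],[-17,-31,-20,0]]}}

```text
t: 6.03
ee_pos: [439.6, -913.7, 424.2]
orientation: [-0.725, 1.26, 0.47]
ft_force: [-0.3, -0.2, 0.2]
width: 87.7
```

```bash
python3 -c "from h import *;wd(6,-38,14);"
```

```text
t 6.03 ee [ 439.6 -913.7  424.2] q [-1.2    1.054  0.087  0.227  1.834 -1.916] w 87.7 F [-0.3 -0.2  0.2]
[[0.2589, -0.6819, 0.6841], [-0.0671, 0.6938, 0.717], [-0.9636, -0.2316, 0.1339]] tilt 15.51
[ -9.4 -33.7 -21.3] az tz 46.3 az tilt -14.5
```

```bash
python3 -c "from h import *;wd(-10,-38,8);"
```

```text
t 6.03 ee [ 439.6 -913.7  424.2] q [-1.2    1.054  0.087  0.227  1.834 -1.916] w 87.7 F [-0.3 -0.2  0.2]
[[0.2589, -0.6819, 0.6841], [-0.0671, 0.6938, 0.717], [-0.9636, -0.2316, 0.1339]] tilt 15.51
[ -7.7 -21.4 -33. ] az tz 46.3 az tilt -14.5
```

>>> {"op": "send_rows", "data": {"rows": [[-8,-21,-33,0],[-8,-21,-33,0],[-8,-21,-33,0],[-8,-21,-33,0],[-8,-21,-33,0],[-8,-21,-33,0],[-8,-21,-33,0],[-8,-21,-33,0]]}}

```text
t: 6.7
ee_pos: [283.3, -1024.7, 434.0]
orientation: [-0.859, 1.259, 0.295]
ft_force: [-0.6, -0.6, 0.9]
width: 88.1
```

```bash
python3 -c "from h import *;wd(-10,-38,8);"
```

```text
t 6.7 ee [  283.3 -1024.7   434. ] q [-1.391  1.059  0.087  0.273  1.67  -2.09 ] w 88.1 F [-0.6 -0.6  0.9]
[[0.3186, -0.6306, 0.7077], [-0.2508, 0.664, 0.7045], [-0.9141, -0.402, 0.0534]] tilt 23.92
[ -1.  -22.1 -33.4] az tz 44.9 az tilt -38.2
```

```bash
python3 -c "
from h import *
o,M=st()
for k in range(8):
    print((R.from_rotvec([0.1*k,0,0]).as_matrix().T@M.T@np.array([-33,-22,8.])).round(0))"
```

```text
t 6.7 ee [  283.3 -1024.7   434. ] q [-1.391  1.059  0.087  0.273  1.67  -2.09 ] w 88.1 F [-0.6 -0.6  0.9]
[[0.3186, -0.6306, 0.7077], [-0.2508, 0.664, 0.7045], [-0.9141, -0.402, 0.0534]] tilt 23.92
[-12.   3. -38.]
[-12.  -1. -39.]
[-12.  -5. -38.]
[-12.  -9. -38.]
[-12. -12. -37.]
[-12. -16. -35.]
[-12. -19. -33.]
[-12. -22. -31.]
```

>>> {"op": "send_rows", "data": {"rows": [[-12,3,-38,0.1],[-12,-1,-39,0.1],[-12,-5,-38,0.1],[-12,-9,-38,0.1],[-12,-12,-37,0.1],[-12,-16,-35,0.1],[-12,-19,-33,0.1],[-12,-22,-31,0.1]]}}

```text
t: 7.37
ee_pos: [3.3, -1073.1, 446.3]
orientation: [-0.217, 1.197, -0.332]
ft_force: [0.7, -0.5, 0.2]
width: 87.9
```

```bash
python3 -c "from h import *;wd(-33,-22,8);"
```

```text
t 7.37 ee [    3.3 -1073.1   446.3] q [-1.684  1.06   0.087  0.374  1.633 -1.513] w 87.9 F [ 0.7 -0.5  0.2]
[[0.3252, 0.1369, 0.9357], [-0.3645, 0.9311, -0.0095], [-0.8725, -0.338, 0.3528]] tilt 29.24
[ -9.7 -27.7 -27.8] az tz -0.6 az tilt -48.3
```

>>> {"op": "send_rows", "data": {"rows": [[-9,-23,-31,0],[-9,-23,-31,0],[-9,-23,-31,0],[-9,-23,-31,0],[-9,-23,-31,0],[-9,-23,-31,0]]}}

```text
t: 7.87
ee_pos: [-200.1, -1071.6, 436.6]
orientation: [-0.275, 1.193, -0.431]
ft_force: [-0.6, -0.4, -0.1]
width: 87.5
```

```bash
python3 -c "from h import *;wd(-33,-22,8);"
```

```text
t 7.87 ee [ -200.1 -1071.6   436.6] q [-1.889  1.082  0.087  0.447  1.58  -1.688] w 87.5 F [-0.6 -0.4 -0.1]
[[0.3026, 0.1777, 0.9364], [-0.4619, 0.8867, -0.019], [-0.8337, -0.4268, 0.3504]] tilt 33.52
[ -6.5 -28.8 -27.7] az tz -1.2 az tilt -56.8
```

```bash
python3 -c "
from h import *
v=plan([350,-650,430]);print((v/19).round(1))"
```

```text
t 7.87 ee [ -200.1 -1071.6   436.6] q [-1.889  1.082  0.087  0.447  1.58  -1.688] w 87.5 F [-0.6 -0.4 -0.1]
[[0.3026, 0.1777, 0.9364], [-0.4619, 0.8867, -0.019], [-0.8337, -0.4268, 0.3504]] tilt 33.52
total tool vec [-22.8 474.4 504.8] rows of 40: 17.33
az toolz -1.2 az tilt -56.8
[-1.2 25.  26.6]
```

>>> {"op": "send_rows", "data": {"rows": [[-1,25,27,0],[-1,25,27,0],[-1,25,27,0],[-1,25,27,0],[-1,25,27,0],[-1,25,27,0],[-1,25,27,0],[-1,25,27,0],[-1,25,27,0],[-1,25,27,0]]}}

```text
t: 8.7
ee_pos: [57.1, -861.4, 413.8]
orientation: [-0.256, 1.201, -0.46]
ft_force: [1.3, -0.8, 1.3]
width: 87.8
```

>>> {"op": "send_rows", "data": {"rows": [[-1,25,27,0],[-1,25,27,0],[-1,25,27,0],[-1,25,27,0],[-1,25,27,0],[-1,25,27,0],[-1,25,27,0],[0,0,0,0]]}}

```text
t: 9.37
ee_pos: [275.3, -704.9, 415.2]
orientation: [-0.265, 1.195, -0.47]
ft_force: [0.1, 0.5, -0.1]
width: 87.9
```

>>> {"op": "send_rows", "data": {"rows": [[0,0,0,-0.11],[0,0,0,-0.11],[0,0,0,-0.11],[0,0,0,-0.11],[0,0,0,-0.11],[0,0,0,-0.11],[0,0,0,-0.03],[0,0,0,0]]}}

```text
t: 10.03
ee_pos: [272.0, -708.2, 420.5]
orientation: [-0.895, 1.331, -0.025]
ft_force: [-0.7, 0.3, -0.4]
width: 88.1
```

```bash
python3 -c "
from h import *
v=plan([555,90,290]);print((v/22).round(1))"
```

```text
t 10.03 ee [ 272.  -708.2  420.5] q [-1.273  0.233  1.568  0.193  0.754 -1.96 ] w 88.1 F [-0.7  0.3 -0.4]
[[0.2885, -0.4627, 0.8383], [-0.494, 0.678, 0.5443], [-0.8202, -0.5711, -0.033]] tilt 34.89
total tool vec [-205.6  484.8  676. ] rows of 40: 21.42
az toolz 33.0 az tilt -59.7
[-9.3 22.  30.7]
```

>>> {"op": "send_rows", "data": {"rows": [[-9,22,31,0],[-9,22,31,0],[-9,22,31,0],[-9,22,31,0],[-9,22,31,0],[-9,22,31,0],[-9,22,31,0],[-9,22,31,0],[-9,22,31,0],[-9,22,31,0]]}}

```text
t: 10.87
ee_pos: [403.6, -348.4, 360.4]
orientation: [-0.883, 1.329, -0.065]
ft_force: [1.1, -0.0, 0.5]
width: 87.8
```

>>> {"op": "send_rows", "data": {"rows": [[-9,22,31,0],[-9,22,31,0],[-9,22,31,0],[-9,22,31,0],[-9,22,31,0],[-9,22,31,0],[-9,22,31,0],[-9,22,31,0],[-9,22,31,0],[-9,22,31,0]]}}

```text
t: 11.7
ee_pos: [556.9, 22.3, 302.3]
orientation: [-0.867, 1.312, -0.087]
ft_force: [0.6, -0.0, -0.3]
width: 87.7
```

```bash
python3 -c "
from h import *
v=plan([560,100,215]);print((v/22).round(1))"
```

```text
t 11.7 ee [556.9  22.3 302.3] q [ 0.35   0.213  1.888 -0.743  1.051  0.207] w 87.7 F [ 0.6 -0.  -0.3]
[[0.3, -0.4053, 0.8636], [-0.5158, 0.6926, 0.5042], [-0.8025, -0.5967, -0.0012]] tilt 36.63
total tool vec [ 30.9 104.6  41.9] rows of 40: 2.92
az toolz 30.3 az tilt -59.8
[1.4 4.8 1.9]
```

```bash
python3 -c "
from h import *
o,M=st();a=M[:,0];g=np.array([626.2,12.4,79])
v=plan(g-81*a);print((v/4).round(1))"
```

```text
t 11.7 ee [556.9  22.3 302.3] q [ 0.35   0.213  1.888 -0.743  1.051  0.207] w 87.7 F [ 0.6 -0.  -0.3]
[[0.3, -0.4053, 0.8636], [-0.5158, 0.6926, 0.5042], [-0.8025, -0.5967, -0.0012]] tilt 36.63
t 11.7 ee [556.9  22.3 302.3] q [ 0.35   0.213  1.888 -0.743  1.051  0.207] w 87.7 F [ 0.6 -0.  -0.3]
[[0.3, -0.4053, 0.8636], [-0.5158, 0.6926, 0.5042], [-0.8025, -0.5967, -0.0012]] tilt 36.63
total tool vec [124.1  98.3  55.1] rows of 40: 4.19
az toolz 30.3 az tilt -59.8
[31.  24.6 13.8]
```

>>> {"op": "send_rows", "data": {"rows": [[20,19,10,0],[20,19,10,0],[20,19,11,0],[20,19,11,0],[20,12,8,0],[10,6,2,0],[0,0,0,0],[0,0,0,0]], "fingers": 0.75}}

```text
t: 12.37
ee_pos: [608.0, 67.4, 152.9]
orientation: [-0.854, 1.3, -0.085]
ft_force: [-0.2, 0.7, -0.1]
width: 66.4
```

```bash
cat > aim.py <<'E'
from h import *
import sys
o,M=st();a=M[:,0];g=np.array([626.2,12.4,79])
for b in (81,0): print(b,(M.T@(g+(19-b if b else 19)*a-o['ee_pos'])).round(1))
print('az tz',np.degrees(np.arctan2(M[1,2],M[0,2])).round(1),'az tilt',np.degrees(np.arctan2(M[1,0],M[0,0])).round(1))
d=ctrl.get_image('wrist');cv2.imwrite(f'pics/{sys.argv[1]}w.png',d['img'][:,:,::-1])
d=ctrl.get_image('scene');cv2.imwrite(f'pics/{sys.argv[1]}s.png',cv2.resize(d['img'][200:350,150:350],None,fx=4,fy=4)[:,:,::-1])
E
python3 aim.py a1
```

```text
t 12.37 ee [608.   67.4 152.9] q [ 0.391  0.512  1.857 -0.869  0.874  0.48 ] w 66.4 F [-0.2  0.7 -0.1]
[[0.3096, -0.3973, 0.8639], [-0.5059, 0.7004, 0.5035], [-0.8051, -0.5929, 0.0159]] tilt 36.38
81 [ 30.9  -1.9 -13.1]
0 [111.9  -1.9 -13.1]
az tz 30.2 az tilt -58.5
```

View pics/a1w.png

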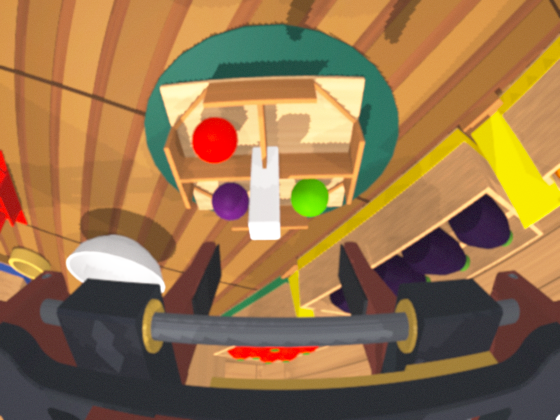

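View pics/a1s.png

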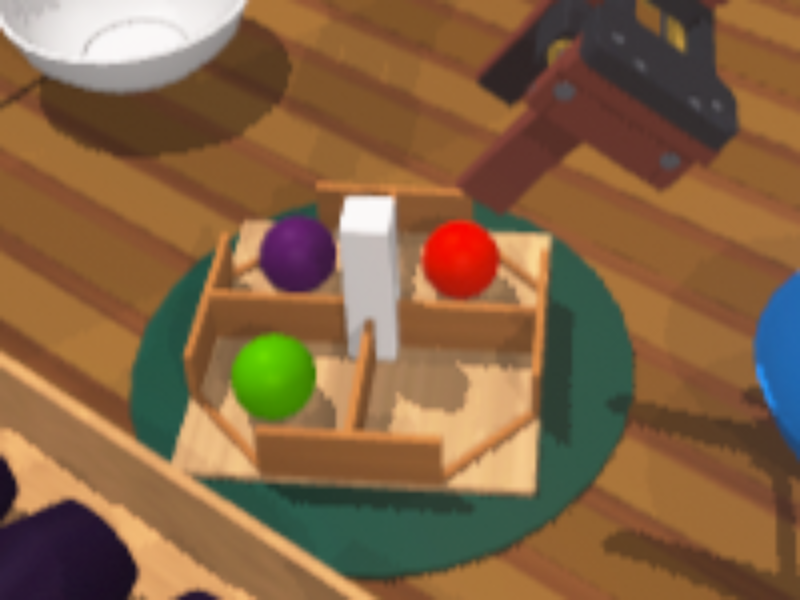

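>>> {"op": "send_rows", "data": {"rows": [[5,-1,-7,0],[10,-1,-6,0],[20,0,0,0],[20,0,0,0],[20,0,0,0],[10,0,0,0],[0,0,0,0],[0,0,0,0]]}}

```text
t: 13.13
ee_pos: [625.4, 10.9, 91.8]
orientation: [-0.846, 1.288, -0.089]
ft_force: [1.0, 0.5, -0.5]
width: 65.9
```

```bash
python3 aim.py a2
```

```text
t 13.13 ee [625.4  10.9  91.8] q [ 0.285  0.609  1.887 -1.02   0.736  0.584] w 65.9 F [ 1.   0.5 -0.5]
[[0.3198, -0.3873, 0.8647], [-0.5021, 0.7046, 0.5014], [-0.8035, -0.5945, 0.0308]] tilt 36.54
81 [-52.2   8.3   1. ]
0 [28.8  8.3  1. ]
az tz 30.1 az tilt -57.5
```

View pics/a2w.png

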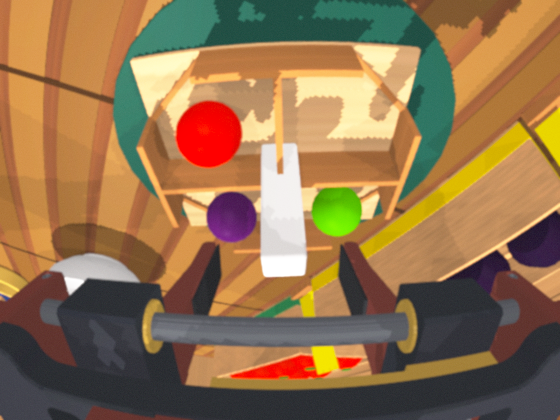

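View pics/a2s.png

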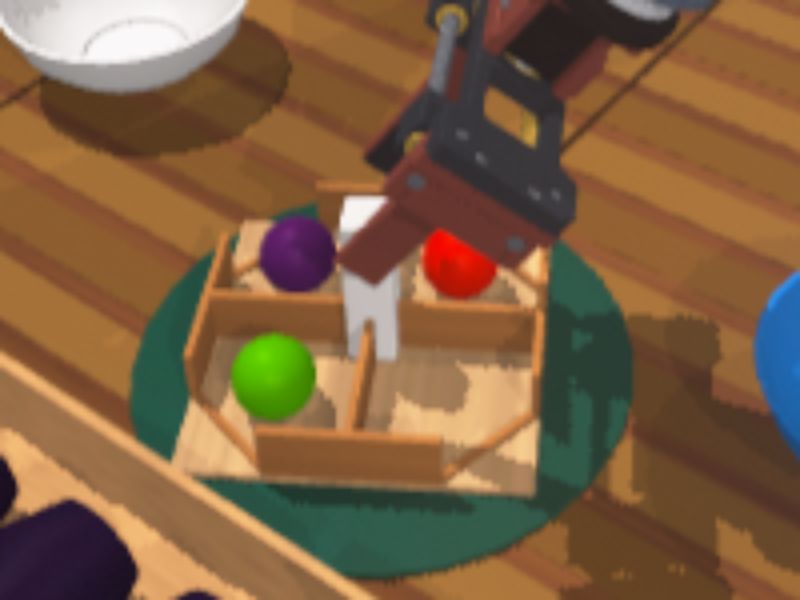

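>>> {"op": "send_rows", "data": {"rows": [[8,5,0,-0.05],[10,3,0,0],[8,1,0,0],[3,0,0,0],[0,0,0,0]]}}

```text
t: 13.65
ee_pos: [633.4, 5.2, 65.8]
orientation: [-0.887, 1.286, -0.056]
ft_force: [-0.7, -0.0, -0.2]
width: 66.1
```

```bash
python3 aim.py a3
```

```text
t 13.65 ee [633.4   5.2  65.8] q [ 0.27   0.659  1.881 -1.079  0.701  0.595] w 66.1 F [-0.7 -0.  -0.2]
[[0.3271, -0.4272, 0.8429], [-0.4995, 0.6791, 0.538], [-0.8022, -0.597, 0.0087]] tilt 36.66
81 [-78.5   0.1  -2.1]
0 [ 2.5  0.1 -2.1]
az tz 32.5 az tilt -56.8
```

View pics/a3w.png

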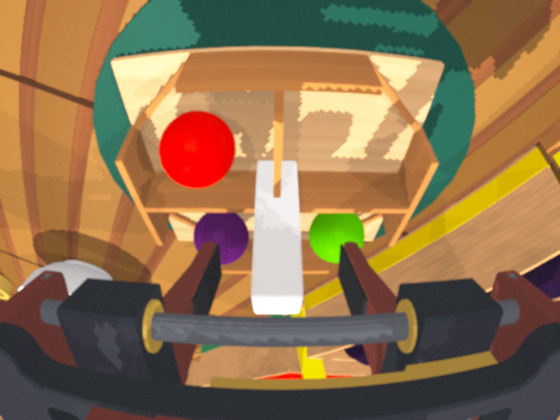

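View pics/a3s.png

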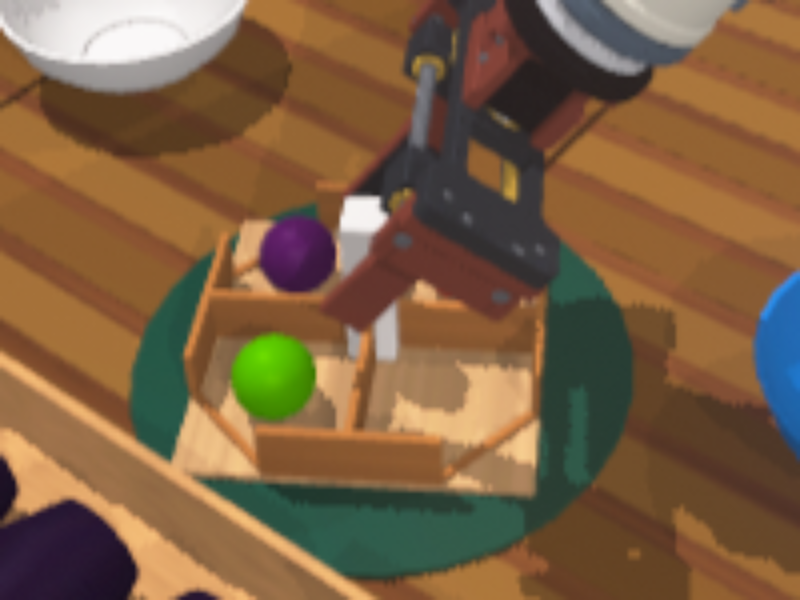

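The pads are on either side of the post and clear of the fruit, so I'm closing them.

>>> {"op": "send_rows", "data": {"rows": [[2,0,-2,0],[0,0,0,0],[0,0,0,0],[0,0,0,0],[0,0,0,0],[0,0,0,0],[0,0,0,0],[0,0,0,0]], "fingers": 0}}

```text
t: 14.42
ee_pos: [632.7, 3.5, 65.8]
orientation: [-0.886, 1.284, -0.057]
ft_force: [0.2, 1.1, -0.1]
width: 23.9
```

```bash
python3 aim.py a4; python3 -c "
from h import *
wd(0,0,10)"
```

```text
t 14.42 ee [632.7   3.5  65.8] q [ 0.268  0.658  1.884 -1.085  0.698  0.6  ] w 23.9 F [ 0.2  1.1 -0.1]
[[0.3286, -0.4257, 0.8431], [-0.4992, 0.6795, 0.5377], [-0.8017, -0.5976, 0.0108]] tilt 36.7
81 [-79.2   1.   -0.6]
0 [ 1.8  1.  -0.6]
az tz 32.5 az tilt -56.6
t 14.52 ee [632.7   3.5  65.8] q [ 0.268  0.658  1.884 -1.085  0.698  0.6  ] w 23.9 F [-0.   0.8  0.4]
[[0.3287, -0.4258, 0.843], [-0.4991, 0.6794, 0.5378], [-0.8018, -0.5976, 0.0108]] tilt 36.7
[-8.  -6.   0.1] az tz 32.5 az tilt -56.6
```

View pics/a4w.png

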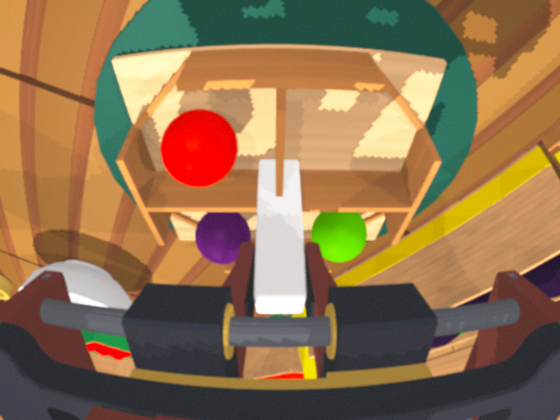

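>>> {"op": "send_rows", "data": {"rows": [[-3,-2,0,0],[-5,-4,0,0],[-8,-6,0,0],[-8,-6,0,0],[-8,-6,0,0],[-8,-6,0,0],[-8,-6,0,0],[-5,-4,0,0],[-2,-2,0,0],[0,0,0,0]]}}

```text
t: 15.35
ee_pos: [627.5, 2.2, 134.6]
orientation: [-0.882, 1.295, -0.051]
ft_force: [0.4, 0.1, -5.6]
width: 23.8
```

```bash
python3 aim.py b1; python3 -c "
from h import *
d=ctrl.get_image('top');cv2.imwrite('pics/b1t.png',cv2.resize(d['img'][80:250,80:350],None,fx=2.9,fy=2.9)[:,:,::-1])"
```

```text
t 15.35 ee [627.5   2.2 134.6] q [ 0.265  0.532  1.88  -0.946  0.766  0.418] w 23.8 F [ 0.4  0.1 -5.6]
[[0.3191, -0.431, 0.8441], [-0.4959, 0.6831, 0.5362], [-0.8077, -0.5896, 0.0042]] tilt 36.13
81 [-22.6  40.3   4.1]
0 [58.4 40.3  4.1]
az tz 32.4 az tilt -57.2
```

View pics/b1w.png

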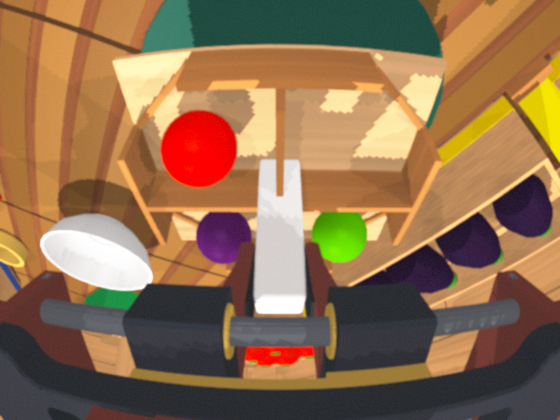

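View pics/b1s.png

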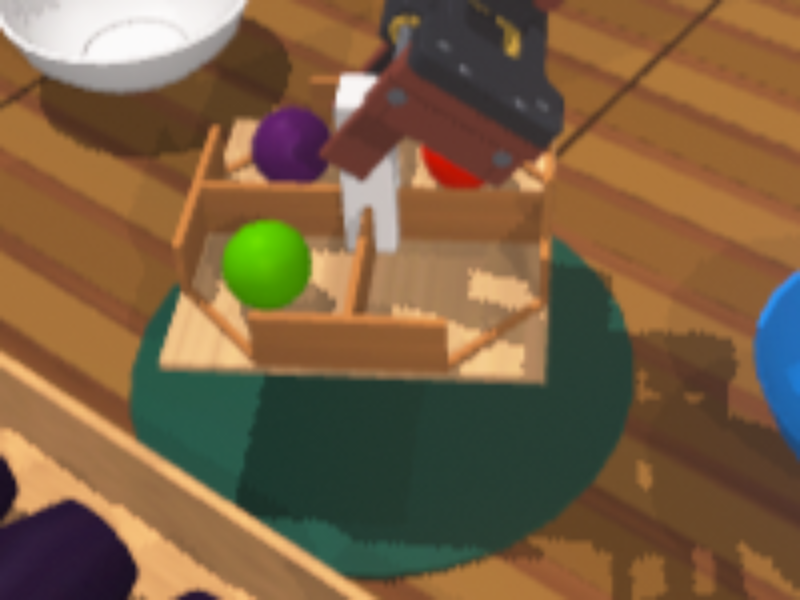

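View pics/b1t.png

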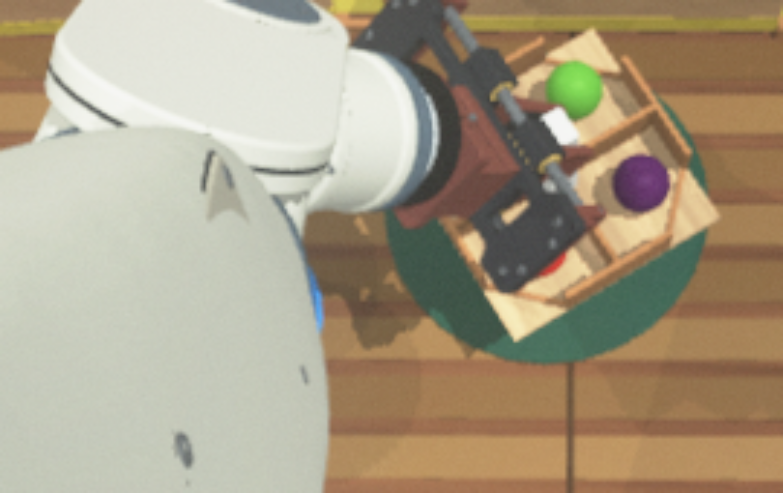

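```bash
cat > tray.py <<'E'
from h import *
import os
if not os.path.exists('M0.npy'): np.save('M0.npy',R.from_rotvec(ctrl.get_obs()['orientation']).as_matrix())
M0=np.load('M0.npy')
def tray(M,tcp=None):
    Rt=M@M0.T; n=Rt[:,2]; th=np.degrees(np.arccos(n[2]))
    dn=Rt.T@[0,0,-1]; az=np.degrees(np.arctan2(dn[1],dn[0]))
    a=np.radians(-13.4); c=Rt@np.array([119*np.cos(a),119*np.sin(a),-75])
    r='tilt %.1f lowdir in tray rel lime %.1f corner rel grasp %s az %.1f'%(th,az+13.4,c.round(0),np.degrees(np.arctan2(n[1],n[0])))
    if tcp is not None: g=tcp-19*M[:,0]; r+=' grasp %s corner %s'%(g.round(0),(g+c).round(0))
    return r
E
python3 -c "
from tray import *
for p in np.arange(0,-1.8,-.15): print(round(p,2),tray(M0@R.from_rotvec([p,0,0]).as_matrix()))
"
```

```text
0.0 tilt 0.0 lowdir in tray rel lime -120.0 corner rel grasp [116. -28. -75.] az 46.6
-0.15 tilt 5.1 lowdir in tray rel lime 42.6 corner rel grasp [113. -17. -82.] az 36.1
-0.3 tilt 10.1 lowdir in tray rel lime 39.1 corner rel grasp [108.  -8. -90.] az 39.6
-0.45 tilt 15.1 lowdir in tray rel lime 35.6 corner rel grasp [101.  -0. -98.] az 43.1
-0.6 tilt 20.1 lowdir in tray rel lime 32.0 corner rel grasp [  93.    7. -105.] az 46.7
-0.75 tilt 24.9 lowdir in tray rel lime 28.4 corner rel grasp [  84.   13. -112.] az 50.3
-0.9 tilt 29.7 lowdir in tray rel lime 24.7 corner rel grasp [  74.   17. -119.] az 54.0
-1.05 tilt 34.4 lowdir in tray rel lime 21.0 corner rel grasp [  62.   19. -125.] az 57.7
-1.2 tilt 38.9 lowdir in tray rel lime 17.1 corner rel grasp [  51.   20. -130.] az 61.6
-1.35 tilt 43.2 lowdir in tray rel lime 13.2 corner rel grasp [  38.   19. -134.] az 65.5
-1.5 tilt 47.4 lowdir in tray rel lime 9.1 corner rel grasp [  26.   16. -137.] az 69.6
-1.65 tilt 51.3 lowdir in tray rel lime 4.9 corner rel grasp [  14.   12. -139.] az 73.8
```

```bash
python3 -c "
from tray import *
o,M=st();print(tray(M,o['ee_pos']))
v=plan([464,197,199]);print(v/np.linalg.norm(v)*5)"
```

```text
t 15.5 ee [627.1   2.2 133.5] q [ 0.265  0.533  1.88  -0.946  0.766  0.419] w 23.9 F [ 0.1  0.1 -4.7]
[[0.318, -0.4319, 0.844], [-0.4962, 0.6827, 0.5364], [-0.8079, -0.5893, 0.0028]] tilt 36.11
tilt 0.0 lowdir in tray rel lime -120.0 corner rel grasp [116. -28. -75.] az 46.6 grasp [621.  12. 149.] corner [737. -16.  74.]
t 15.5 ee [627.1   2.2 133.5] q [ 0.265  0.533  1.88  -0.946  0.766  0.419] w 23.9 F [ 0.1  0.1 -4.7]
[[0.318, -0.4319, 0.844], [-0.4962, 0.6827, 0.5364], [-0.8079, -0.5893, 0.0028]] tilt 36.11
total tool vec [-201.4  164.9  -33. ] rows of 40: 6.56
az toolz 32.4 az tilt -57.3
[-3.83831767  3.14207303 -0.62824717]
```

>>> {"op": "send_rows", "data": {"rows": [[-4,3,0,0],[-7,6,-1,0],[-10,8,-2,0],[-13,10,-2,0],[-15,13,-2,0],[-15,13,-3,0],[-15,13,-3,0],[-15,13,-3,0],[-15,13,-3,0],[-15,13,-3,0]]}}

```text
t: 16.33
ee_pos: [513.1, 131.0, 171.0]
orientation: [-0.883, 1.303, -0.05]
ft_force: [-0.1, 0.6, -5.3]
width: 23.8
```

>>> {"op": "send_rows", "data": {"rows": [[-15,13,-2,0],[-15,13,-2,0],[-13,10,-2,0],[-11,8,-2,0],[-8,6,-1,0],[-5,4,-1,0],[-3,2,0,0],[0,0,0,0]]}}

```text
t: 17.0
ee_pos: [447.5, 209.5, 197.7]
orientation: [-0.886, 1.298, -0.04]
ft_force: [0.6, -0.4, -5.0]
width: 23.8
```

```bash
python3 -c "
from tray import *
o,M=st();print(tray(M,o['ee_pos']))
v=plan([464,197,199])
d=ctrl.get_image('wrist');cv2.imwrite('pics/c1w.png',d['img'][:,:,::-1])
d=ctrl.get_image('scene');cv2.imwrite('pics/c1s.png',cv2.resize(d['img'][130:360,180:460],None,fx=2.6,fy=2.6)[:,:,::-1])"
```

```text
t 17.0 ee [447.5 209.5 197.7] q [ 0.779  0.368  1.958 -0.705  1.083  0.63 ] w 23.8 F [ 0.6 -0.4 -5. ]
[[0.3166, -0.4407, 0.84], [-0.4912, 0.6814, 0.5426], [-0.8114, -0.5844, -0.0007]] tilt 35.76
tilt 0.4 lowdir in tray rel lime -13.8 corner rel grasp [115. -26. -76.] az -26.8 grasp [441. 219. 213.] corner [557. 192. 137.]
t 17.0 ee [447.5 209.5 197.7] q [ 0.779  0.368  1.958 -0.705  1.083  0.63 ] w 23.8 F [ 0.6 -0.4 -5. ]
[[0.3166, -0.4407, 0.84], [-0.4912, 0.6814, 0.5426], [-0.8114, -0.5844, -0.0007]] tilt 35.76
total tool vec [ 10.3 -16.5   7.1] rows of 40: 0.52
az toolz 32.9 az tilt -57.2
```

View pics/c1s.png

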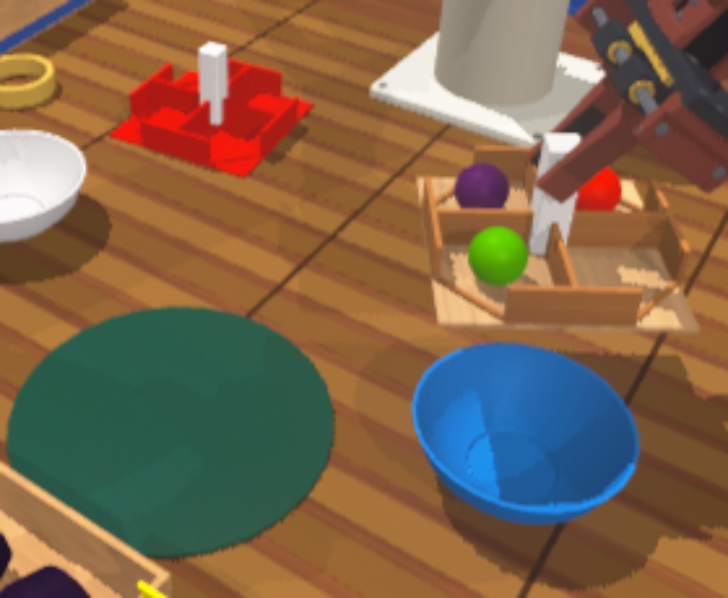

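View pics/c1w.png

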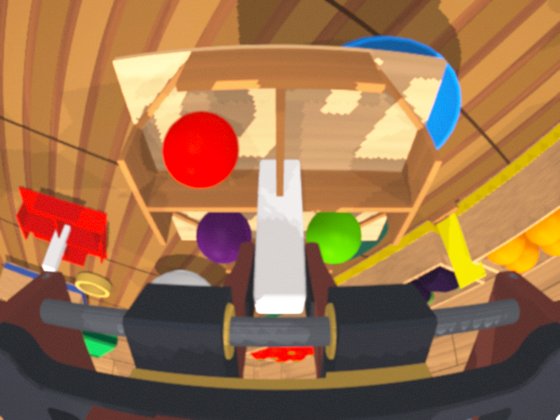

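>>> {"op": "send_rows", "data": {"rows": [[4,-7,3,0],[6,-9,4,0],[0,0,0,-0.04],[0,0,0,-0.08],[0,0,0,-0.08],[0,0,0,-0.08],[0,0,0,-0.08],[0,0,0,-0.06],[0,0,0,-0.03],[0,0,0,0]]}}

```text
t: 17.93
ee_pos: [473.2, 184.0, 197.6]
orientation: [-1.281, 1.341, 0.265]
ft_force: [0.4, 0.8, -5.2]
width: 24.0
```

```bash
cat > look.py <<'E'
from tray import *
import sys
o,M=st();print(tray(M,o['ee_pos']))
n=sys.argv[1]
d=ctrl.get_image('wrist');a=cv2.resize(d['img'][:330,60:],(400,264))
d=ctrl.get_image('scene');b=cv2.resize(d['img'][180:345,240:480],(400,275))
c=np.zeros((275,800,3),np.uint8);c[:264,:400]=a;c[:,400:]=b
cv2.imwrite(f'pics/{n}.png',c[:,:,::-1])
E
python3 look.py d1
```

```text
t 17.93 ee [473.2 184.  197.6] q [ 0.708  0.375  1.949 -0.728  1.062  0.119] w 24.0 F [ 0.4  0.8 -5.2]
[[0.3089, -0.7705, 0.5575], [-0.5, 0.3671, 0.7844], [-0.8091, -0.5211, -0.2718]] tilt 36.0
tilt 16.3 lowdir in tray rel lime 34.3 corner rel grasp [  99.    0. -100.] az 42.6 grasp [467. 193. 213.] corner [567. 194. 113.]
```

View pics/d1.png

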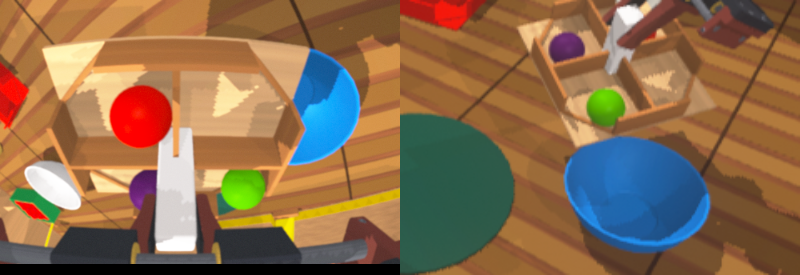

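>>> {"op": "send_rows", "data": {"rows": [[-4,5,2,-0.03],[-5,6,3,-0.06],[0,0,0,-0.08],[0,0,0,-0.08],[0,0,0,-0.08],[0,0,0,-0.05],[0,0,0,-0.02],[0,0,0,0]]}}

```text
t: 18.7
ee_pos: [464.3, 197.5, 197.5]
orientation: [-1.624, 1.328, 0.569]
ft_force: [-0.2, 0.2, -4.8]
width: 24.1
```

```bash
python3 look.py d2
```

```text
t 18.7 ee [464.3 197.5 197.5] q [ 0.739  0.379  1.942 -0.713  1.079 -0.282] w 24.1 F [-0.2  0.2 -4.8]
[[0.3078, -0.9308, 0.1971], [-0.4996, 0.0182, 0.8661], [-0.8097, -0.365, -0.4594]] tilt 35.93
tilt 29.8 lowdir in tray rel lime 24.3 corner rel grasp [  73.   16. -119.] az 52.8 grasp [458. 207. 213.] corner [532. 223.  94.]
```

View pics/d2.png

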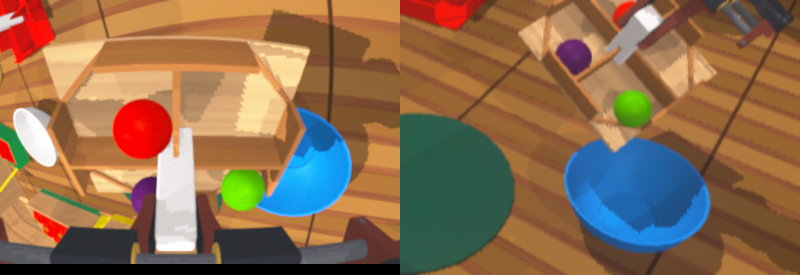

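>>> {"op": "send_rows", "data": {"rows": [[0,0,0,-0.04],[0,0,0,-0.06],[0,0,0,-0.06],[0,0,0,-0.06],[0,0,0,-0.06],[0,0,0,-0.03],[0,0,0,0],[0,0,0,0]]}}

```text
t: 19.47
ee_pos: [464.4, 197.9, 197.5]
orientation: [-1.873, 1.285, 0.809]
ft_force: [-1.0, 0.0, -4.4]
width: 23.9
```

```bash
python3 look.py d3
```

```text
t 19.47 ee [464.4 197.9 197.5] q [ 0.739  0.379  1.942 -0.713  1.078 -0.595] w 23.9 F [-1.   0.  -4.4]
[[0.3079, -0.9463, -0.0989], [-0.4989, -0.2491, 0.8301], [-0.8101, -0.2063, -0.5488]] tilt 35.89
tilt 39.2 lowdir in tray rel lime 16.4 corner rel grasp [  49.   19. -130.] az 60.8 grasp [459. 207. 213.] corner [508. 227.  83.]
```

View pics/d3.png

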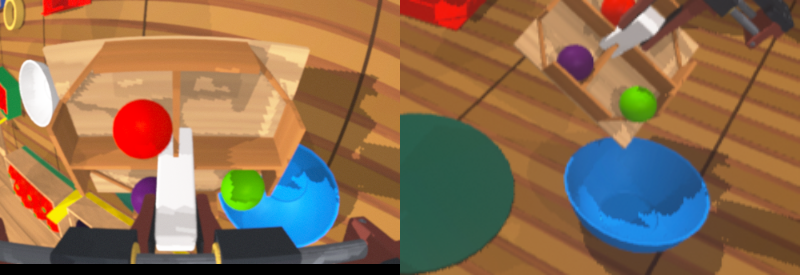

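>>> {"op": "send_rows", "data": {"rows": [[0,0,0,-0.04],[0,0,0,-0.05],[0,0,0,-0.05],[0,0,0,-0.05],[0,0,0,-0.03],[0,0,0,0],[0,0,0,0],[0,0,0,0]]}}

```text
t: 20.23
ee_pos: [464.5, 198.1, 197.6]
orientation: [-2.044, 1.237, 0.984]
ft_force: [0.6, 0.0, -4.4]
width: 23.8
```

```bash
python3 look.py d4
```

```text
t 20.23 ee [464.5 198.1 197.6] q [ 0.739  0.379  1.942 -0.713  1.078 -0.816] w 23.8 F [ 0.6  0.  -4.4]
[[0.3081, -0.9017, -0.3035], [-0.4986, -0.4247, 0.7557], [-0.8102, -0.0815, -0.5804]] tilt 35.88
tilt 45.5 lowdir in tray rel lime 10.6 corner rel grasp [  31.   18. -136.] az 66.7 grasp [459. 208. 213.] corner [490. 225.  77.]
```

View pics/d4.png

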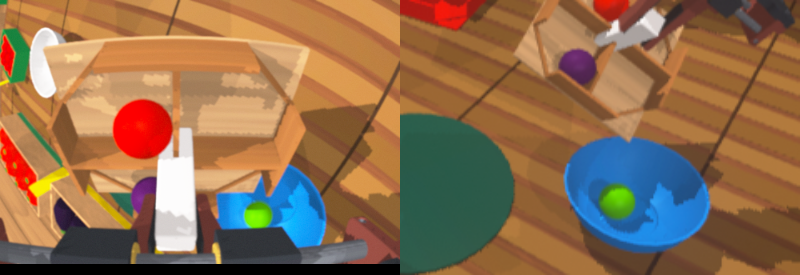

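>>> {"op": "send_rows", "data": {"rows": [[-5,0,-3,0],[-6,-1,-5,0.02],[-5,0,-4,0.04],[0,0,0,0.07],[0,0,0,0.08],[0,0,0,0.08],[0,0,0,0.08],[0,0,0,0.08],[0,0,0,0.08],[0,0,0,0.08]]}}

```text
t: 21.17
ee_pos: [465.0, 197.7, 225.5]
orientation: [-1.528, 1.332, 0.482]
ft_force: [0.3, -0.5, -4.9]
width: 23.9
```

>>> {"op": "send_rows", "data": {"rows": [[0,0,0,0.08],[0,0,0,0.08],[0,0,0,0.08],[0,0,0,0.07],[0,0,0,0.07],[0,0,0,0.05],[0,0,0,0.03],[0,0,0,0.02],[0,0,0,0]]}}

```text
t: 21.92
ee_pos: [465.8, 197.6, 232.9]
orientation: [-1.093, 1.325, 0.114]
ft_force: [1.3, 0.4, -4.4]
width: 23.7
```

```bash
python3 look.py e1; python3 -c "
from tray import *
M=R.from_rotvec(ctrl.get_obs()['orientation']).as_matrix();print(R.from_matrix(M.T@M0).as_rotvec())"
```

```text
t 21.92 ee [465.8 197.6 232.9] q [ 0.738  0.322  1.922 -0.693  1.132  0.305] w 23.7 F [ 1.3  0.4 -4.4]
[[0.314, -0.6271, 0.7128], [-0.4964, 0.5316, 0.6863], [-0.8093, -0.5693, -0.1444]] tilt 35.97
tilt 8.5 lowdir in tray rel lime 39.2 corner rel grasp [109. -11. -88.] az 37.3 grasp [460. 207. 248.] corner [569. 196. 160.]
[ 0.2502045  -0.00316764 -0.00287676]
```

View pics/e1.png

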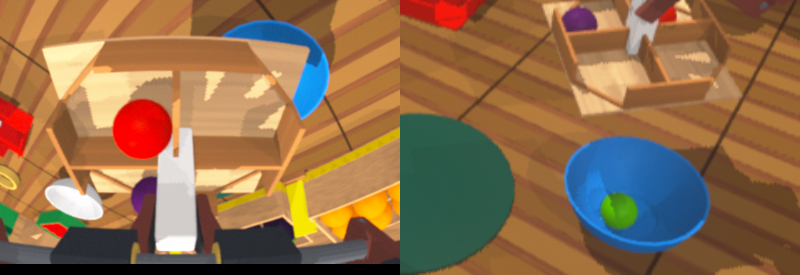

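>>> {"op": "send_rows", "data": {"rows": [[0,0,0,0.05],[0,0,0,0.07],[0,0,0,0.07],[0,0,0,0.04],[0,0,0,0.02],[0,0,0,0]]}}

```text
t: 22.52
ee_pos: [465.5, 197.3, 233.5]
orientation: [-0.875, 1.3, -0.056]
ft_force: [0.6, 0.4, -4.3]
width: 23.9
```

```bash
python3 -c "
from tray import *
o,M=st();print(tray(M,o['ee_pos']));print(R.from_matrix(M.T@M0).as_rotvec())
v=plan([632.7,3.5,130]);print(v/np.linalg.norm(v)*20)
d=ctrl.get_image('wrist');cv2.imwrite('pics/e2w.png',d['img'][:,:,::-1])
d=ctrl.get_image('scene');cv2.imwrite('pics/e2s.png',cv2.resize(d['img'][130:360,180:460],None,fx=2.6,fy=2.6)[:,:,::-1])"
```

```text
t 22.52 ee [465.5 197.3 233.5] q [ 0.738  0.321  1.922 -0.693  1.133  0.561] w 23.9 F [ 0.6  0.4 -4.3]
[[0.3136, -0.426, 0.8486], [-0.497, 0.6879, 0.529], [-0.8091, -0.5876, 0.004]] tilt 35.99
tilt 0.1 lowdir in tray rel lime -74.8 corner rel grasp [116. -28. -75.] az -88.7 grasp [460. 207. 249.] corner [575. 178. 174.]
[-0.00773858 -0.00411896 -0.0020341 ]
t 22.52 ee [465.5 197.3 233.5] q [ 0.738  0.321  1.922 -0.693  1.133  0.561] w 23.9 F [ 0.6  0.4 -4.3]
[[0.3136, -0.426, 0.8486], [-0.497, 0.6879, 0.529], [-0.8091, -0.5876, 0.004]] tilt 35.99
total tool vec [ 232.4 -143.7   38.9] rows of 40: 6.9
az toolz 31.9 az tilt -57.7
[ 16.84169957 -10.41127133   2.82180525]
```

View pics/e2w.png

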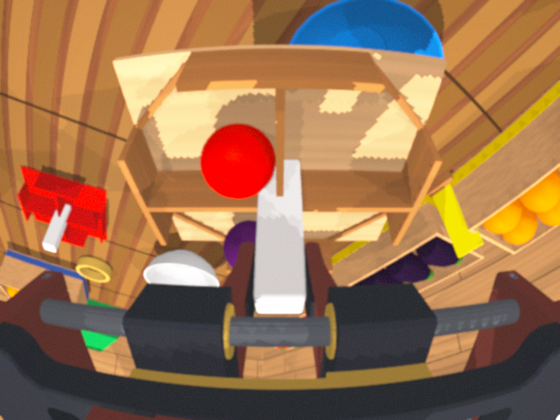

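View pics/e2s.png

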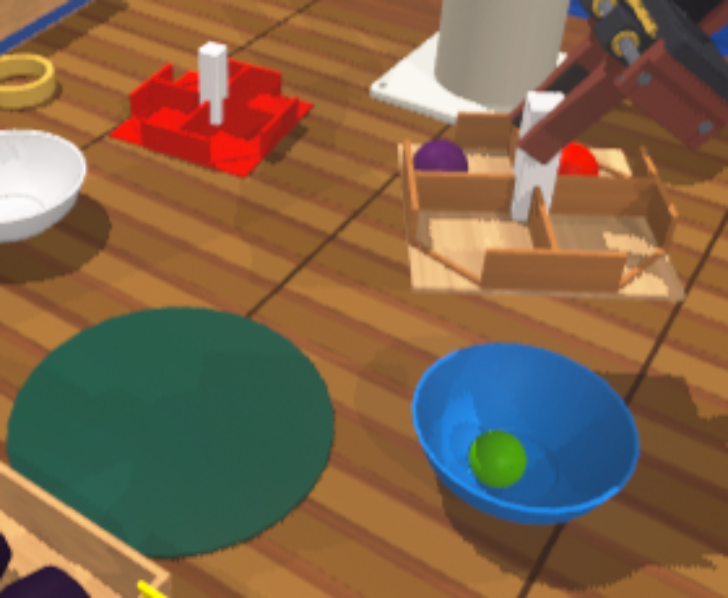

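>>> {"op": "send_rows", "data": {"rows": [[3,-2,0,0],[7,-4,1,0],[10,-6,2,0],[13,-8,2,0],[16,-10,3,0],[17,-10,3,0],[17,-10,3,0],[17,-10,3,0],[17,-10,3,0],[17,-10,3,0]]}}

```text
t: 23.45
ee_pos: [568.2, 80.5, 167.8]
orientation: [-0.884, 1.298, -0.047]
ft_force: [-0.2, 0.4, -4.3]
width: 23.6
```

>>> {"op": "send_rows", "data": {"rows": [[17,-10,3,0],[17,-10,3,0],[15,-9,2,0],[12,-7,2,0],[9,-5,1,0],[6,-4,1,0],[3,-2,0,0],[0,0,0,0]]}}

```text
t: 24.12
ee_pos: [627.1, 0.9, 123.4]
orientation: [-0.886, 1.309, -0.05]
ft_force: [-0.4, 0.9, -3.9]
width: 23.7
```

```bash
python3 -c "
from tray import *
o,M=st();print(tray(M,o['ee_pos']));print(R.from_matrix(M.T@M0).as_rotvec())
v=plan([632.7,3.5,90]);v=plan([632.7,3.5,67])"
```

```text
t 24.12 ee [627.1   0.9 123.4] q [ 0.263  0.553  1.875 -0.948  0.766  0.422] w 23.7 F [-0.4  0.9 -3.9]
[[0.3065, -0.4372, 0.8455], [-0.5005, 0.6816, 0.5339], [-0.8097, -0.5868, -0.0099]] tilt 35.93
tilt 0.8 lowdir in tray rel lime 32.0 corner rel grasp [115. -28. -76.] az 18.4 grasp [621.  10. 139.] corner [736. -18.  62.]
[ 0.00511754 -0.01201393 -0.00314382]
t 24.12 ee [627.1   0.9 123.4] q [ 0.263  0.553  1.875 -0.948  0.766  0.422] w 23.7 F [-0.4  0.9 -3.9]
[[0.3065, -0.4372, 0.8455], [-0.5005, 0.6816, 0.5339], [-0.8097, -0.5868, -0.0099]] tilt 35.93
total tool vec [27.5 18.9  6.5] rows of 40: 0.85
az toolz 32.3 az tilt -58.5
t 24.12 ee [627.1   0.9 123.4] q [ 0.263  0.553  1.875 -0.948  0.766  0.422] w 23.7 F [-0.4  0.9 -3.9]
[[0.3065, -0.4372, 0.8455], [-0.5005, 0.6816, 0.5339], [-0.8097, -0.5868, -0.0099]] tilt 35.93
total tool vec [46.1 32.4  6.7] rows of 40: 1.42
az toolz 32.3 az tilt -58.5
```

>>> {"op": "send_rows", "data": {"rows": [[4,3,1,0],[7,5,2,0],[7,5,2,0],[7,5,1,0],[7,5,0,0],[5,4,0,0],[3,2,0,0],[0,0,0,0]]}}

```text
t: 24.78
ee_pos: [631.5, 7.3, 68.6]
orientation: [-0.889, 1.307, -0.046]
ft_force: [-0.3, -0.5, -4.6]
width: 23.7
```

```bash
python3 -c "
from tray import *
o,M=st();print(tray(M,o['ee_pos']));
v=plan([632.7,3.5,66])"
```

```text
t 24.78 ee [631.5   7.3  68.6] q [ 0.272  0.653  1.871 -1.033  0.714  0.542] w 23.7 F [-0.3 -0.5 -4.6]
[[0.3088, -0.4404, 0.843], [-0.4982, 0.6801, 0.5379], [-0.8102, -0.5861, -0.0094]] tilt 35.88
tilt 0.7 lowdir in tray rel lime 27.7 corner rel grasp [115. -28. -76.] az 14.4 grasp [626.  17.  84.] corner [741. -11.   8.]
t 24.78 ee [631.5   7.3  68.6] q [ 0.272  0.653  1.871 -1.033  0.714  0.542] w 23.7 F [-0.3 -0.5 -4.6]
[[0.3088, -0.4404, 0.843], [-0.4982, 0.6801, 0.5379], [-0.8102, -0.5861, -0.0094]] tilt 35.88
total tool vec [ 4.4 -1.6 -1. ] rows of 40: 0.12
az toolz 32.5 az tilt -58.2
```

Within 4 mm of the target. A small sideways and downward shift is left until contact.

>>> {"op": "send_rows", "data": {"rows": [[2,-1,-1,0],[2,0,0,0],[1,0,0,0],[0,0,0,0]]}}

```text
t: 25.12
ee_pos: [633.6, 3.9, 66.9]
orientation: [-0.89, 1.304, -0.047]
ft_force: [-0.7, 0.8, -5.1]
width: 23.9
```

```bash
python3 -c "
from tray import *
o,M=st();print(tray(M,o['ee_pos']))"; python3 aim.py f1
```

```text
t 25.12 ee [633.6   3.9  66.9] q [ 0.265  0.657  1.871 -1.045  0.709  0.548] w 23.9 F [-0.7  0.8 -5.1]
[[0.3116, -0.4395, 0.8425], [-0.4988, 0.679, 0.5387], [-0.8088, -0.588, -0.0076]] tilt 36.02
tilt 0.6 lowdir in tray rel lime 37.2 corner rel grasp [115. -28. -76.] az 24.0 grasp [628.  13.  82.] corner [743. -14.   6.]
t 25.12 ee [633.6   3.9  66.9] q [ 0.265  0.657  1.871 -1.045  0.709  0.548] w 23.9 F [-0.7  0.8 -5.1]
[[0.3116, -0.4395, 0.8425], [-0.4988, 0.679, 0.5387], [-0.8088, -0.588, -0.0076]] tilt 36.02
81 [-78.3   1.9  -1.7]
0 [ 2.7  1.9 -1.7]
az tz 32.6 az tilt -58.0
```

View pics/f1w.png

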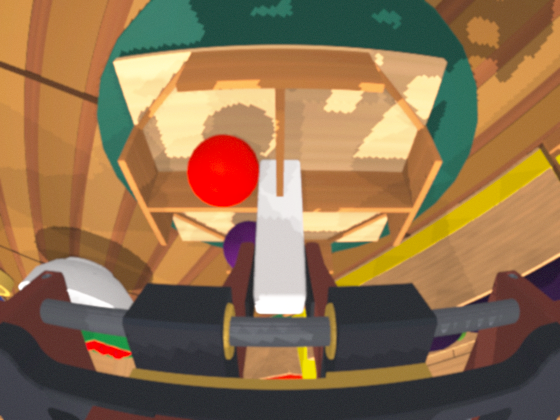

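View pics/f1s.png

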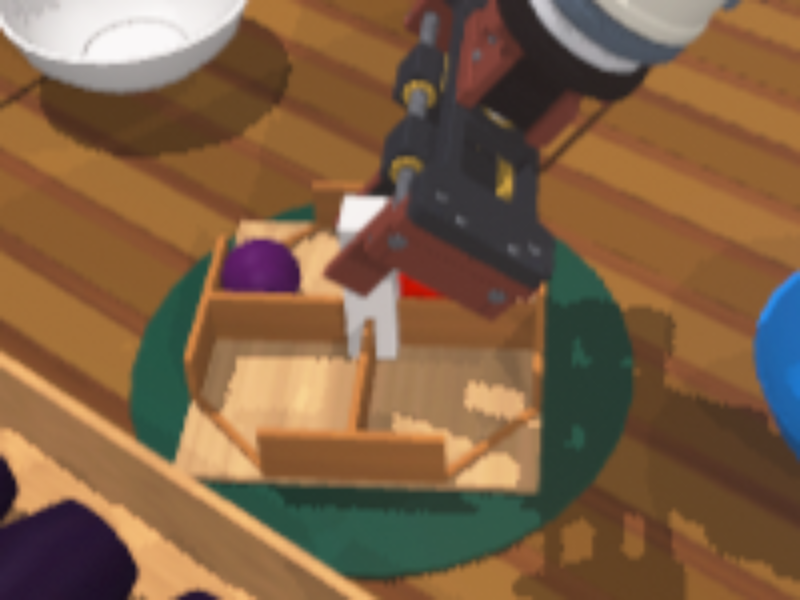

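>>> {"op": "send_rows", "data": {"rows": [[1.5,1,0,0],[1,1,0,0],[0,0,0,0]]}}

```text
t: 25.47
ee_pos: [634.0, 3.7, 66.3]
orientation: [-0.89, 1.302, -0.05]
ft_force: [0.9, -0.0, -5.6]
width: 23.9
```

```bash
python3 -c "
from tray import *
o,M=st();print(tray(M,o['ee_pos']))"
```

```text
t 25.47 ee [634.    3.7  66.3] q [ 0.266  0.659  1.871 -1.051  0.709  0.556] w 23.9 F [ 0.9 -0.  -5.6]
[[0.3135, -0.4367, 0.8432], [-0.5004, 0.6787, 0.5376], [-0.8071, -0.5904, -0.0057]] tilt 36.19
tilt 0.5 lowdir in tray rel lime 55.1 corner rel grasp [115. -28. -76.] az 41.8 grasp [628.  13.  82.] corner [743. -15.   6.]
```

>>> {"op": "send_rows", "data": {"rows": [[3,2,0,0],[2,1,0,0],[0,0,0,0]]}}

```text
t: 25.72
ee_pos: [634.7, 3.5, 65.7]
orientation: [-0.891, 1.297, -0.056]
ft_force: [0.2, -0.4, -5.1]
width: 24.2
```

```bash
python3 -c "
from tray import *
o,M=st();print(tray(M,o['ee_pos']))"
```

```text
t 25.72 ee [634.7   3.5  65.7] q [ 0.268  0.662  1.872 -1.062  0.711  0.571] w 24.2 F [ 0.2 -0.4 -5.1]
[[0.3173, -0.4323, 0.8441], [-0.5039, 0.6772, 0.5362], [-0.8034, -0.5955, -0.003]] tilt 36.55
tilt 0.6 lowdir in tray rel lime 98.9 corner rel grasp [116. -28. -75.] az 85.5 grasp [629.  13.  81.] corner [744. -15.   6.]
```

>>> {"op": "send_rows", "data": {"rows": [[4,3,0,0],[0,0,0,0],[0,0,0,0]]}}

```text
t: 25.97
ee_pos: [635.8, 3.5, 64.3]
orientation: [-0.893, 1.293, -0.061]
ft_force: [-0.3, -0.0, -4.7]
width: 24.2
```

```bash
python3 -c "
from tray import *
o,M=st();print(tray(M,o['ee_pos']))
d=ctrl.get_image('scene');cv2.imwrite('pics/f2s.png',cv2.resize(d['img'][230:340,170:320],None,fx=5,fy=5)[:,:,::-1])"
```

```text
t 25.97 ee [635.8   3.5  64.3] q [ 0.269  0.666  1.871 -1.074  0.711  0.585] w 24.2 F [-0.3 -0.  -4.7]
[[0.3209, -0.4289, 0.8444], [-0.5066, 0.6755, 0.5357], [-0.8002, -0.5997, -0.0005]] tilt 36.85
tilt 0.8 lowdir in tray rel lime 121.5 corner rel grasp [116. -29. -74.] az 108.1 grasp [630.  13.  80.] corner [746. -16.   5.]
```

View pics/f2s.png

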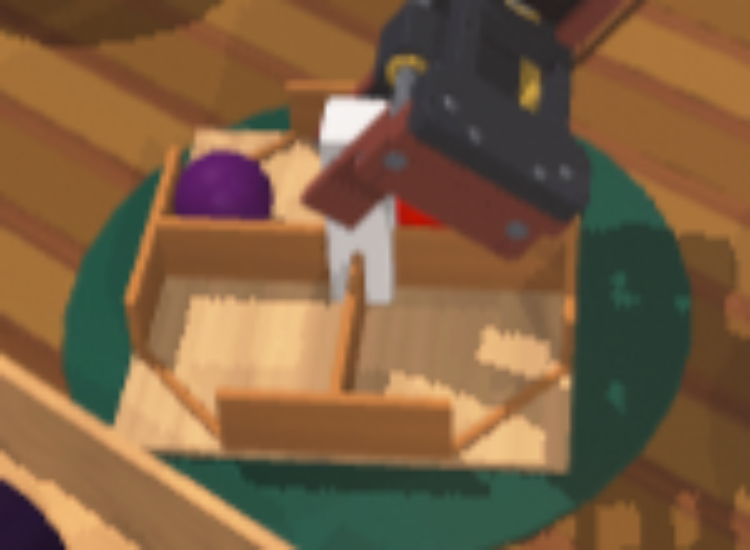

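>>> {"op": "send_rows", "data": {"rows": [[3,3,-2,0],[2,2,-2,0],[0,0,0,0]]}}

```text
t: 26.27
ee_pos: [636.2, 3.3, 62.9]
orientation: [-0.896, 1.283, -0.066]
ft_force: [-1.3, -0.7, -4.3]
width: 24.0
```

```bash
python3 -c "
from tray import *
o,M=st();print(tray(M,o['ee_pos']))"
```

```text
t 26.27 ee [636.2   3.3  62.9] q [ 0.271  0.67   1.876 -1.098  0.707  0.612] w 24.0 F [-1.3 -0.7 -4.3]
[[0.3301, -0.4246, 0.8431], [-0.5085, 0.6725, 0.5377], [-0.7952, -0.6063, 0.0061]] tilt 37.32
tilt 1.2 lowdir in tray rel lime 144.6 corner rel grasp [117. -29. -73.] az 131.3 grasp [630.  13.  78.] corner [747. -16.   5.]
```

>>> {"op": "send_rows", "data": {"rows": [[0,0,0,0],[0,0,0,0],[0,0,0,0],[0,0,0,0],[0,0,0,0],[0,0,0,0]], "fingers": 0.65}}

```text
t: 26.77
ee_pos: [637.3, 2.3, 62.1]
orientation: [-0.897, 1.283, -0.067]
ft_force: [0.3, -0.3, -1.2]
width: 56.6
```

```bash
python3 aim.py g1
```

```text
t 26.77 ee [637.3   2.3  62.1] q [ 0.269  0.672  1.874 -1.1    0.707  0.613] w 56.6 F [ 0.3 -0.3 -1.2]
[[0.3302, -0.4243, 0.8432], [-0.5094, 0.672, 0.5376], [-0.7947, -0.607, 0.0057]] tilt 37.37
81 [-84.2   1.2  -3.8]
0 [-3.2  1.2 -3.8]
az tz 32.5 az tilt -57.0
```

View pics/g1w.png

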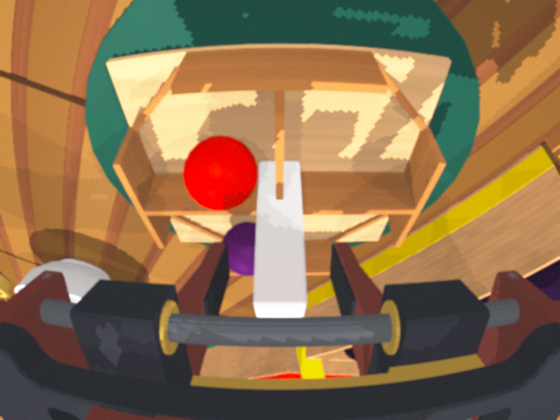

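View pics/g1s.png

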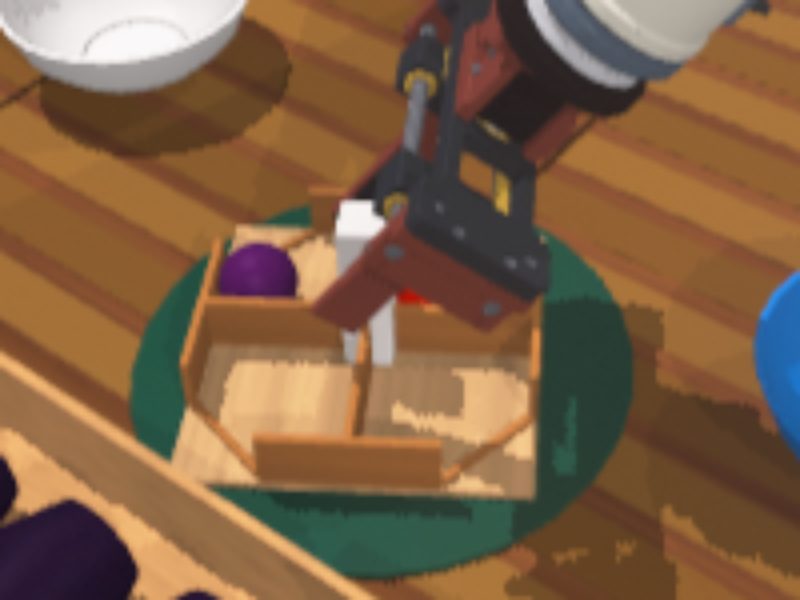

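Released and centred. Backing out straight along the tool axis.

>>> {"op": "send_rows", "data": {"rows": [[-8,0,0,0],[-12,0,0,0],[-20,0,0,0],[-25,0,0,0],[-30,0,0,0],[-30,0,0,0],[-30,0,0,0],[-30,-15,0,0],[-30,-15,0,0],[0,0,0,0]]}}

```text
t: 27.7
ee_pos: [571.4, 99.6, 263.1]
orientation: [-0.895, 1.288, -0.059]
ft_force: [1.7, 0.2, 0.4]
width: 57.3
```

>>> {"op": "send_rows", "data": {"rows": [[0,0,-35,0],[0,0,-35,0],[0,0,-35,0],[0,0,-35,0],[0,0,-35,0],[0,0,-35,0],[0,0,0,0],[0,0,0,0]]}}

```text
t: 28.37
ee_pos: [384.2, -14.3, 263.8]
orientation: [-0.89, 1.278, -0.051]
ft_force: [0.2, -0.5, 0.6]
width: 57.0
```

```bash
python3 -c "
from h import *
st()
d=ctrl.get_image('top');cv2.imwrite('pics/h1t.png',d['img'][:,:,::-1])
d=ctrl.get_image('scene');cv2.imwrite('pics/h1s.png',d['img'][:,:,::-1])"
```

```text
t 28.37 ee [384.2 -14.3 263.8] q [ 0.422 -0.031  2.276 -0.809  0.952  0.356] w 57.0 F [ 0.2 -0.5  0.6]
[[0.335, -0.4297, 0.8385], [-0.4955, 0.6766, 0.5447], [-0.8014, -0.598, 0.0137]] tilt 36.74
```

View pics/h1t.png

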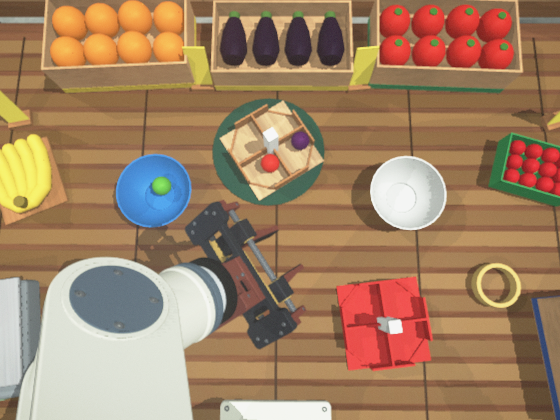

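View pics/h1s.png

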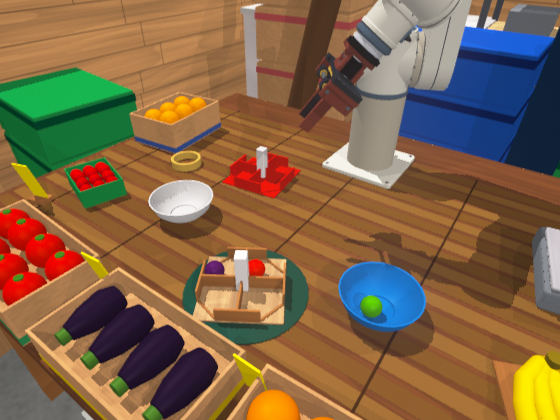

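Run:
```python
from h import *
d=ctrl.get_image('top')
T=d['world_from_camera'];K=d['mtx'];dep=d['depth'];uu,vv=np.meshgrid(np.arange(560),np.arange(420))
X=np.stack([(uu-K[0,2])/K[0,0]*dep,(vv-K[1,2])/K[1,1]*dep,dep],-1)@T[:3,:3].T+T[:3,3]
roi=(vv>100)&(vv<205)&(uu>215)&(uu<330)
g=roi&(X[...,2]>88)&(X[...,2]<110);print('post top',cv2.minAreaRect(X[g][:,:2].astype(np.float32)),X[g][:,2].mean())
for n,u,v,z in(('lime',161,186,24),('tom',270,162,28),('plum',300,141,28)):
    print(n,P(d,u,v).round(),P(d,u,v,z).round())
b=(vv>140)&(vv<240)&(uu>100)&(uu<200)&(X[...,2]>47)&(X[...,2]<62);print(cv2.minEnclosingCircle(X[b][:,:2].astype(np.float32)))
st()
```

```text
post top ((629.286865234375, 13.197212219238281), (23.45949935913086, 23.704008102416992), 31.418794631958008) 95.10699169990725
lime [536. 240.  46.] [541. 246.  24.]
tom [588.  13.  46.] [594.  14.  28.]
plum [634. -50.  47.] [642. -51.  28.]
((524.6261596679688, 253.67611694335938), 77.84120178222656)
t 28.52 ee [386.  -13.5 263.9] q [ 0.423 -0.028  2.273 -0.809  0.952  0.356] w 56.7 F [ 0.5  0.  -0.1]
[[0.3351, -0.4299, 0.8384], [-0.4956, 0.6764, 0.5449], [-0.8013, -0.5981, 0.0136]] tilt 36.75
```

All checks agree, so I'm handing the job in.

```bash
python3 -c "
from workcell import ctrl
print(ctrl.close_job())"
```

```text
the job is handed in; nothing more can be done
None
```

I tipped the lime alone into the blue bowl, set the tray back flat on its mat, let go, and handed the job in at about 28.5 s. No verdict was given.

**How I tipped it:** The rows cannot tilt the tool directly, so I pushed the arm past its outer reach in free space until the tool leaned about 36°. With that lean I gripped the handle, carried the tray level to the bowl and turned about the tool axis. That tipped the tray gradually to about 45° on the lime's corner. Turning back levelled it, with no visible slip in the grip.

**Last checks (from the camera images):**

| Item | Reading |
|---|---|
| Lime | in the bowl, about 18 mm from its axis |
| Blue bowl | moved less than 1 mm |
| White bowl | looked unmoved (not re-measured) |
| Tray post | about 3 mm from its start; top at 95 mm, about where it began, so the tray is seated |
| Plum and tomato | in their own bays, 66 mm and 35 mm from the post |
| Gripper | 250 mm or so from the tray, touching nothing, force near zero |

**What did not go as expected:**
- The lime stayed in at 39° of tilt and rolled out only by about 45°. The tilt direction was still 11 to 16° off its corner.
- The last few millimetres of lowering moved less than commanded. I let go when the wrist force had only begun to drop, so the tray may have settled by up to about a millimetre.

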